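Set the bevelled offcut home on the sine plate

ROBOT

A 6-joint arm with a two-finger parallel gripper is mounted at the origin on a cart in front of the work surface, level with it; the furniture and walls round the work are solid. World frame = base frame: x ahead of the robot, y to its left, z up, the work surface at z = 0. Lengths are in m, angles in rad, forces in N, time in s.
With the tool pointing down it reaches from about 0.375 to 0.925 m from the base axis. Payload 5.7 kg.
Tool frame: the origin (TCP) lies midway between the tips of the shut fingers; the grasp point (between the pads) lies 19 mm behind it; z points along the fingers, y is the line along which they close (so a half turn about z gives the same grasp; the last joint's range is limited). The gripper opens to 88 mm and grips with 3 to 60 N. Pads are 20 mm wide; open, the fingers measure 115 mm over their backs; the gripper's body (75 mm by 178 mm) begins 61 mm behind the grasp point.
Start: joints at [-1.461, 0.359, 1.51, -0, 1.272, -0.115], TCP at [0.134, -0.585, 0.223] pointing down, gripper open.
Joint ranges: [-2.97, 2.97], [-1.01, 2.36], [0.21, 2.38], [-0.96, 4.11], [0.2, 2.71], [-2.98, 2.98]. Speed limits (rad/s): [2.39, 2.39, 3.14, 3.14, 3.14, 3.14].

INTERFACE

Orientations are given as a rotation vector (axis times angle).
In Python, from station import readout, imaging, robot gives the robot as it stands.
- The arm moves only by the tool play_rows, never from a script. Its argument "motion" is one flat list of numbers, 4 for each row, row after row: the shift along the tool's x, y, z normalised to -1 to 1, where 1 is 10 cm, then the turn about the tool's z normalised to -1 to 1, where 1 is 30 degrees. A call has exactly 5 rows; each row is the pose to reach, as a shift and turn from the pose commanded when the call began, along the tool's axes at that moment; what a row does not reach only later rows make up. A row lasts 1/8 s, in which the tool goes at most 62.5 mm and 10.7 degrees, less where a joint would pass 70% of its speed; a pose out of reach is approached as far as the arm can. A call with a number of a shift or a turn outside -1 to 1 is refused whole. A call with a gripper value outside its range is refused whole. "gripper" is the closure, from 0 (fully open) to 1 (shut), set as the call begins (left out, the last holds). The fingers move at their own pace and stop on an object; the grip force is fixed at half the most. Time passes only in rows, so rows that repeat a pose let the fingers close, or fill a call up. It gives the time, the measured TCP pose, the force, the opening and the grip force at its end, in the units of the state.
- readout.get_state(): the state, without advancing time (a new reading comes with each control period).
- imaging.grab_frame(name): name is "side" or "top"; returns the picture (420x560x3 uint8, red, green, blue); there is no depth.
- imaging.camera_info(name): a dict with "fov_y" (degrees; the focal length in pixels is half the picture's height over the tangent of half this angle, whatever the lens; pixels are square), "cx", "cy" (the principal point, pixels), "dist_coeffs" ([k1, k2, p1, p2, k3] as OpenCV has them; the pictures are not rectified), "T" (4x4, takes a point from camera to world coordinates). Camera axes: x right, y down, z forward; pixel columns grow to the right and rows downward; lengths in m; the calibration is good to about 2 mm. A picture is of the moment at which its call begins. camera_info takes no time and is no camera call.
- robot.sign_off(): hands the job in; it is judged then, once.
The state is a dict: "time": time; "joint_pos": joint angles; "joint_velocities": joint speeds; "tau": joint torques, N m; "tcp_pos": TCP position; "orientation": TCP orientation; "wrist_force": force on the tool from outside, world axes, zero at the start; "moment": the same for the moment, N m; "width": finger opening in m; "grip_force": force on a finger pad.
Only numpy, scipy, OpenCV 4.12 (cv2) and the standard library are available. Lean on these libraries where they do the work, as an engineer would, in place of code of your own. Each camera call takes 0.05 s, during which the arm holds its last target. There are 200 camera calls.

TASK

The bevelled resin offcut is to be probed next, so set it up on the tilted sine plate: lay it on the sloping bed at the end away from the stop, underside flat on the bed, plain end down against the ledge and bevelled end up the slope. Then slide it along the ledge, over the sprung catch and fully home against the end stop, feeling for the stop and holding the offcut pressed to it without ramming it, until the catch springs up behind it. Let go and leave everything else on the table where it is.

Things in the scene. Friction and masses are not known exactly. Their poses are not given: they have to be found in the camera images.
- resin_offcut: offcut of machining resin, 26 x 60 x 30 mm (its own x, y, z), lying on its 26 x 60 mm underside on the granite; origin in the middle of the underside, z up. Its -y end is bevelled on top, the +y end is plain and full height. Grip it across its 26 mm sides on the plain half, fingertips some 13 mm above the underside to pass over stop and catch. About 60 g
- offcut_bevel (a point): point on the offcut's underside edge, at the middle of the bevelled (-y) end, 30 mm from its origin
- sine_plate: base of the sine plate, a ground steel plate 124 x 172 x 12 mm fixed on the granite, origin under its middle. It carries the bed, tilted 30 degrees by a 40 mm gauge block under its right side: the bed slopes down to the left (seen from the robot), its raised edge is about 100 mm above the granite
- bed: the tilted bed. Origin on its surface at the inner face of the ledge, in the middle of its 172 mm width; x up the slope, y along the ledge (roughly away from the robot), z square out of the bed. The flat surface reaches 106 mm up from the ledge; the ledge along its lower edge is 8 mm high. With the offcut home, the offcut's origin has x = 30 mm, z = 0 here
- lay_point (a point): point on the bed's surface where the middle of the offcut's underside is well placed at first: x = 30 mm up from the ledge, y = +50 mm, the open end; axes as the bed's. From here the offcut slides towards -y
- stop_zone (a point): middle of the range over which the end stop can be clamped (bed frame x = 32, y = -42, z = 0 mm). The stop is a steel block 10 mm high, 44 mm long up the slope, 16 mm thick; its face looks to +y and was set anywhere within 24 mm to either side of this point along y. Its setting is not reported: feel for it; it is solid, 10 to 15 N on it is plenty
- catch (a joint): sprung catch that stands 5.5 mm out of the bed and is set along with the end stop: its upright face is 27.7 mm from the stop's face, towards +y; from there a ramp runs down to the bed over 11 mm. It lies 25 to 39 mm up from the ledge. 0: up; grows as it is pressed into the bed, 0.0055 m: flush. Riding up its ramp takes only a few newtons
- vee_block: bystander: steel vee block, 32 x 50 x 38 mm, origin under its middle
- parts_box: bystander: small pale plastic box with a lid, 45 x 65 x 27 mm, origin under its middle
- gauge_block_30: bystander: steel gauge block standing on edge, 9 x 35 x 30 mm, origin under its middle
- ring_gauge: bystander: steel setting ring, 72 mm across, 22 mm high, origin under its middle
- marker_pen: bystander: marker pen lying down, 122 mm long (its y), origin under its middle
- stylus_tin: bystander: flat case, 57 x 91 x 19 mm, origin under its middle
- hex_key: bystander: L-shaped hex key lying flat, 84 mm long, 4 mm thick, origin under its middle
There are look-alikes about, which are no part of the job. Leave any black look-alike of the resin_offcut alone.

How it is judged:
By the outcome, as a careful person would: the job done as asked, in the order asked, and still so for the second after the job is handed in, with the robot touching nothing.
It also fails if it takes over 50 s, if anything falls off the work surface, if the arm or the gripper's body presses on something with over 40 N, if the wrist force passes 120 N, or if a joint passes its speed limit or range.

## Working session

There is one attempt and no reset: what is moved stays moved. The work goes in short steps, Python scripts to look and compute and a tool call to move; the robot and the scene stay as the last step left them, time stands still between calls to the robot, and variables do not carry over. Pictures are saved under pics/ and viewed, at most 10 in all, crops included, and the job is handed in when it is done.

Besides the shell and the picture viewer there is one more tool, called after "Request:" by a JSON object that holds its "name" and its "arguments". play_rows: Moves the arm, as the interface text tells. Scaled input: -1 to 1 covers 10 cm each way for a shift and 30 degrees each way for a turn. Its arguments: {"type":"object","properties":{"motion":{"type":"array","items":{"type":"number","minimum":-1,"maximum":1}},"gripper":{"type":"number"}},"required":["motion"]}

```bash
mkdir -p pics
python3 - <<'E'
from station import readout, imaging
import cv2, numpy as np
for n in ("top","side"):
    f=imaging.grab_frame(n); cv2.imwrite(f"pics/{n}0.png",f[:,:,::-1])
    c=imaging.camera_info(n); print(n,c)
print(readout.get_state())
E
```

```text
top {'fov_y': 54.48786875074925, 'cx': 275.04414303561816, 'cy': 208.83558548711903, 'dist_coeffs': array([-0.07892165,  0.        ,  0.        ,  0.        ,  0.        ]), 'T': array([[ 0.00904145, -0.99241743,  0.12258017,  0.47054035],
       [-0.99968778, -0.01182637, -0.0220107 , -0.04965694],
       [ 0.02329348, -0.12234289, -0.99221451,  0.96550804],
       [ 0.        ,  0.        ,  0.        ,  1.        ]])}
side {'fov_y': 42.66844944707019, 'cx': 272.1879433067433, 'cy': 216.60614279103876, 'dist_coeffs': array([0.06081479, 0.        , 0.        , 0.        , 0.        ]), 'T': array([[ 0.98158486, -0.05185231,  0.18385457,  0.31770138],
       [-0.18907846, -0.40082844,  0.89642953, -1.20775252],
       [ 0.0272122 , -0.91468459, -0.40325129,  0.56739415],
       [ 0.        ,  0.        ,  0.        ,  1.        ]])}
{'time': 0.1, 'joint_pos': array([-1.46110449e+00,  3.59475557e-01,  1.51128023e+00,  1.62994320e-06,
        1.27250402e+00, -1.15120724e-01]), 'joint_velocities': array([-0.00051757, -0.00180973, -0.0020075 ,  0.00016317,  0.00128406,
       -0.00025996]), 'tau': array([-8.90739884e-04, -5.16359067e+01, -2.71407419e+01,  6.76472951e-02,
        2.76110612e-02, -1.81398337e-05]), 'tcp_pos': array([ 0.13366887, -0.58430387,  0.22188503]), 'orientation': array([-3.12010973e+00, -3.52203809e-01, -9.54997997e-06]), 'wrist_force': array([-0.6447192 ,  0.36999194, -0.28083917]), 'moment': array([ 0.00289514, -0.03251927, -0.03954205]), 'grip_force': 0.0, 'width': 0.08768667729546131}
```

View pics/top0.png

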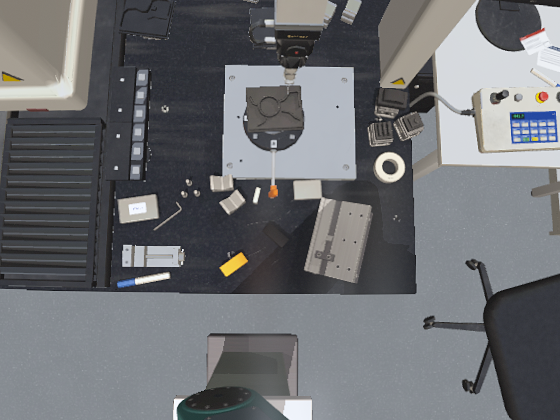

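View pics/side0.png

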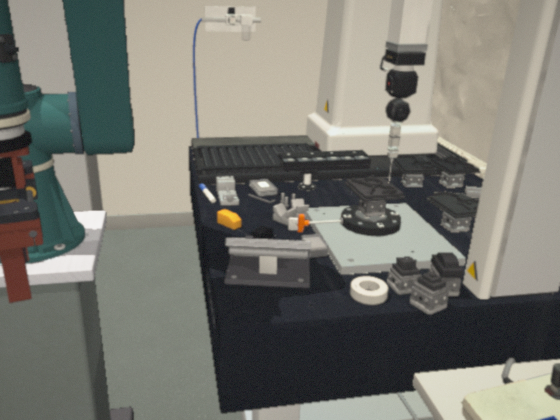

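The top view shows the orange offcut at about (233,263) and the sine plate at about (338,240), with the bed's open end further away. The side view shows the offcut at (229,218) and the plate at (268,260). I'll zoom in on both.

Run:
```python
import cv2, numpy as np
t=cv2.imread("pics/top0.png"); s=cv2.imread("pics/side0.png")
a=cv2.resize(t[185:295,205:385],None,fx=4.4,fy=4.4,interpolation=cv2.INTER_CUBIC)
cv2.imwrite("pics/tz.png",a)
b=cv2.resize(s[195:295,200:340],None,fx=5.6,fy=5.6,interpolation=cv2.INTER_CUBIC)
cv2.imwrite("pics/sz.png",b)
```

```text
(no output)
```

View pics/tz.png

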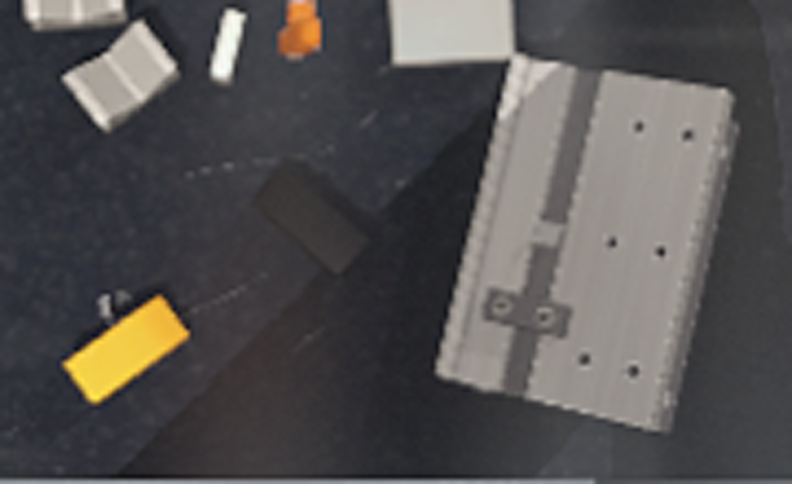

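View pics/sz.png

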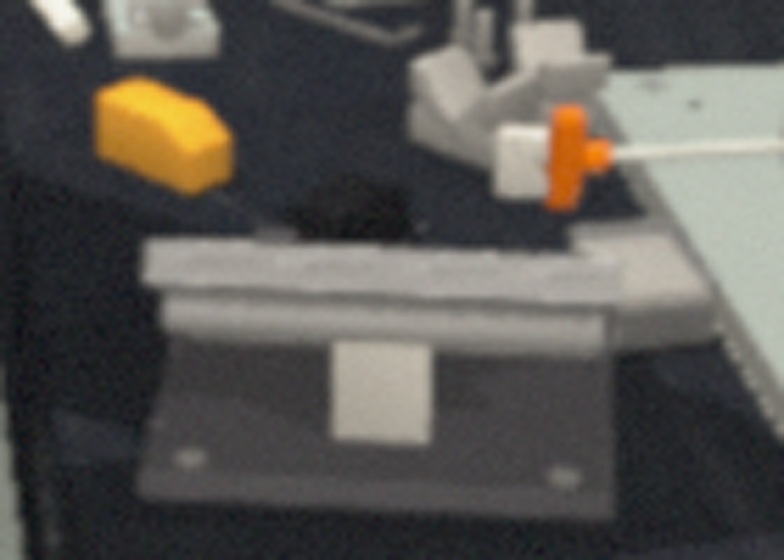

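The top crop shows the offcut's orange top at crop px (63..190, 295..403). The black look-alike is near (312,218), and the stop is near (525,312) on the bed. The side crop shows the offcut's bevel sloping down to the right, so the bevelled end faces world +x/−y. The raised bed edge runs from (143,240) to (620,258). One sharper look at the bed comes next, along with a silhouette fit of the offcut.

```bash
cat > h.py <<'E'
import cv2, numpy as np
from station import imaging
C={n:imaging.camera_info(n) for n in("top","side")}
def proj(n,P):
    c=C[n];f=210/np.tan(np.radians(c["fov_y"]/2));K=np.array([[f,0,c["cx"]],[0,f,c["cy"]],[0,0,1]])
    W=np.linalg.inv(c["T"]);return cv2.projectPoints(np.asarray(P,float).reshape(-1,3),cv2.Rodrigues(W[:3,:3])[0],W[:3,3],K,c["dist_coeffs"])[0].reshape(-1,2)
E
python3 - <<'E'
from h import *
from scipy.optimize import differential_evolution
t=cv2.imread("pics/top0.png"); s=cv2.imread("pics/side0.png")
cv2.imwrite("pics/bed.png",cv2.resize(t[190:290,300:380],None,fx=6,fy=6,interpolation=cv2.INTER_CUBIC))
M={}
for n,im,(x0,y0,x1,y1) in (("top",t,(212,245,255,282)),("side",s,(212,203,246,234))):
    h=cv2.cvtColor(im,cv2.COLOR_BGR2HSV); m=cv2.inRange(h,(12,120,70),(32,255,255)); z=np.zeros_like(m); z[y0:y1,x0:x1]=m[y0:y1,x0:x1]; M[n]=z; print(n,(z>0).sum())
def sil(n,p):
    x,y,th,h,b=p; R=np.array([[np.cos(th),-np.sin(th)],[np.sin(th),np.cos(th)]])
    P=[]
    for sx in(-.013,.013):
        for yy,zz in((-.03,0),(.03,0),(.03,.03),(b,.03),(-.03,h)):
            q=R@[sx,yy]; P.append([x+q[0],y+q[1],zz])
    hull=cv2.convexHull(((proj(n,P)+.5)*8-.5).astype(np.float32)).astype(np.int32)
    z=np.zeros((420*8,560*8),np.uint8); return hull
def cost(p):
    c=0
    for n,(x0,y0,x1,y1) in (("top",(205,235,260,290)),("side",(205,198,252,240))):
        hu=sil(n,p)-np.array([x0*8,y0*8]); z=np.zeros(((y1-y0)*8,(x1-x0)*8),np.uint8); cv2.fillConvexPoly(z,hu,255)
        z=cv2.resize(z,(x1-x0,y1-y0),interpolation=cv2.INTER_AREA).astype(float)/255
        c+=np.abs(z-M[n][y0:y1,x0:x1]/255).sum()
    return c
for lo,hi in((1.5,3.),(-1.6,-0.1),):
    r=differential_evolution(cost,[(.24,.42),(-.0,.15),(lo,hi),(.005,.03),(-.029,.02)],seed=1,maxiter=60,popsize=10); print(r.x.round(4),r.fun)
E
```

```text
top 353
side 393
[ 0.2457  0.0649  1.7154  0.0178 -0.0085] 746.0
[ 0.2457  0.0649 -1.3846  0.0178 -0.0085] 746.0
```

View pics/bed.png

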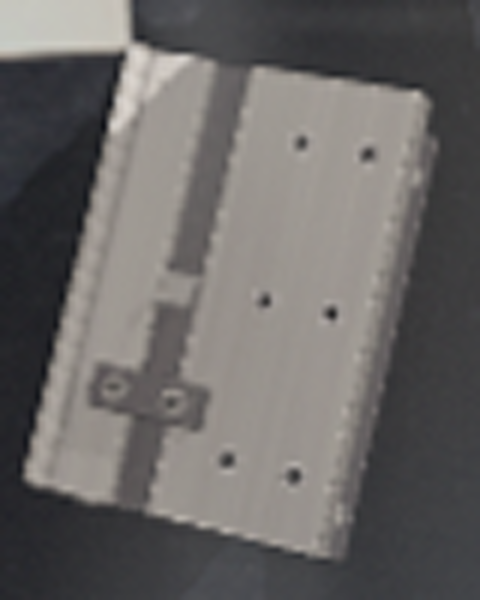

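The bed crop shows the raised-edge corners at about (430,93) and (330,555). The stop's corners are (98,362), (210,382), (200,430) and (88,405), and the catch spans about (158..205, 270..306). I'll fit from those points.

```bash
cat > fit.py <<'E'
from h import *
from scipy.optimize import least_squares, differential_evolution
T=lambda u,v:((u+.5)/6-.5+300,(v+.5)/6-.5+190)
S=lambda u,v:((u+.5)/5.6-.5+200,(v+.5)/5.6-.5+195)
def bedpts(p,ys,L):
    x,y,z,th=p; c,s=np.cos(th),np.sin(th);a=np.pi/6
    ey=np.array([c,s,0]); up=np.array([s,-c,0])  # bed y ~ +X, upslope ~ -Y
    ex=np.cos(a)*up+np.array([0,0,np.sin(a)]); ez=np.cross(ex,ey)
    return np.array([x,y,z])+np.array(L)@np.array([ex,ey,ez]),ex,ey,ez
if __name__=="__main__":
    def model(q):
        ys=q[4]
        L=[(.106,.086,0),(.106,-.086,0),(.010,ys,.010),(.054,ys,.010),(.054,ys-.016,.010),(.010,ys-.016,.010),
           (.025,ys+.0277,.0055),(.039,ys+.0277,.0055),(.025,ys+.0387,0),(.039,ys+.0387,0)]
        P=bedpts(q[:4],ys,L)[0]
        return np.vstack([proj("top",P),proj("side",P[[1,0]])])
    obs=np.array([T(430,93),T(333,555),T(98,362),T(210,382),T(200,430),T(88,405),T(158,301),T(192,307),T(168,270),T(203,275),S(143,240),S(620,252)])
    r=least_squares(lambda q:(model(q)-obs).ravel(),[.35,-.12,.045,0.,-.04],loss="soft_l1")
    print(r.x.round(4)); print((model(r.x)-obs).round(1).tolist())
    o,ex,ey,ez=bedpts(r.x[:4],0,[(0,0,0)]); print("axes",ex.round(3),ey.round(3),ez.round(3))
    t=cv2.imread("pics/top0.png"); s=cv2.imread("pics/side0.png")
    B={"top":(205,235,262,292),"side":(205,198,252,240)}; M={}
    for n,im in (("top",t),("side",s)):
        x0,y0,x1,y1=B[n]; h=cv2.cvtColor(im,cv2.COLOR_BGR2HSV)[y0:y1,x0:x1]; M[n]=cv2.inRange(h,(10,110,60),(35,255,255))/255
    def cost(p):
        x,y,th,h,b=p; c,s=np.cos(th),np.sin(th); tot=0
        P=[[x+c*sx-s*yy,y+s*sx+c*yy,zz] for sx in(-.013,.013) for yy,zz in((-.03,0),(.03,0),(.03,.03),(b,.03),(-.03,h))]
        for n,(x0,y0,x1,y1) in B.items():
            hu=cv2.convexHull((((proj(n,P)-[x0,y0])+.5)*8).astype(np.int32)); z=np.zeros(((y1-y0)*8,(x1-x0)*8),np.uint8); cv2.fillConvexPoly(z,hu,255)
            tot+=np.abs(cv2.resize(z,(x1-x0,y1-y0),interpolation=cv2.INTER_AREA)/255.-M[n]).sum()
        return tot
    # ray to z=.015 for centre
    g=least_squares(lambda q:(proj("top",[[q[0],q[1],.015]])-[233,263]).ravel(),[.4,0]).x; print("guess",g.round(4))
    r=differential_evolution(cost,[(g[0]-.025,g[0]+.025),(g[1]-.025,g[1]+.025),(1.5,4.5),(.005,.03),(-.029,.02)],seed=1,maxiter=80,popsize=12)
    print("offcut",r.x.round(4),r.fun, M["top"].sum(),M["side"].sum())
E
python3 fit.py
```

```text
[ 0.5258 -0.1672  0.0392 -0.2214 -0.0341]
[[-1.5, -0.2], [-1.5, 0.6], [0.5, 0.1], [0.0, 0.5], [0.1, -0.4], [0.6, -0.1], [-0.0, -0.4], [0.1, -0.3], [0.3, 0.4], [0.2, 0.6], [0.1, -0.7], [0.6, 0.5]]
axes [-0.19  -0.845  0.5  ] [ 0.976 -0.22   0.   ] [0.11  0.488 0.866]
guess [0.4607 0.0253]
offcut [ 0.4584  0.0237  3.7884  0.0299 -0.0186] 73.70196078431371 355.0 397.0
```

```bash
sed -i 's/(1.5,4.5),(.005/(0.1,1.3),(.005/; s/(\.106,\.086,0),(\.106,-\.086,0)/(q[5],.086,0),(q[5],-.086,0)/; s/0\.,-\.04\]/0.,-.04,.106]/' fit.py; python3 fit.py
python3 - <<'E'
from h import *
from scipy.spatial.transform import Rotation as R
from station import readout
s=readout.get_state(); print(s["time"]); print(R.from_rotvec(s["orientation"]).as_matrix().round(3))
E
```

```text
[ 0.5257 -0.1667  0.0385 -0.2179 -0.0339  0.1098]
[[-0.2, -0.0], [0.0, 0.9], [0.3, 0.0], [-0.2, 0.4], [-0.0, -0.4], [0.4, -0.1], [-0.2, -0.4], [-0.1, -0.3], [0.0, 0.4], [-0.1, 0.6], [0.0, -0.5], [0.8, 0.5]]
axes [-0.187 -0.846  0.5  ] [ 0.976 -0.216  0.   ] [0.108 0.488 0.866]
guess [0.4607 0.0253]
offcut [ 0.4586  0.0237  0.6496  0.0235 -0.0138] 69.921568627451 355.0 397.0
0.1
[[ 0.975  0.223 -0.   ]
 [ 0.223 -0.975  0.002]
 [ 0.    -0.002 -1.   ]]
```

```bash
cat >> h.py <<'E'
def rel(frm,to):
    "shift/turn (normalised) from pose (x,y,z,psi deg) to pose, tool pointing down"
    a=np.radians(frm[3]);d=np.array(to[:3])-frm[:3]
    return np.round([ (d[0]*np.cos(a)+d[1]*np.sin(a))*10,(d[0]*np.sin(a)-d[1]*np.cos(a))*10,-d[2]*10,(to[3]-frm[3])/30],3).tolist()
E
python3 - <<'E'
from h import *
s=(.1337,-.5843,.2219,12.87); pk=(.4507,.0341,.016,127.2)
r0,a0=np.hypot(s[0],s[1]),np.arctan2(s[1],s[0]); r1,a1=np.hypot(*pk[:2]),np.arctan2(pk[1],pk[0])
N=7;p=s
for i in range(1,N+1):
    t=i/N; r=r0+(r1-r0)*t;a=a0+(a1-a0)*t
    q=(r*np.cos(a),r*np.sin(a),.20 if i<6 else (.17 if i==6 else .11),s[3]+(pk[3]-s[3])*t)
    print(np.round(q,3),rel(p,q)); p=q
E
```

```text
[ 0.24  -0.526  0.2   29.203] [1.166, -0.33, 0.219, 0.544]
[ 0.329 -0.45   0.2   45.536] [1.147, -0.232, -0.0, 0.544]
[ 0.397 -0.36   0.2   61.869] [1.119, -0.14, -0.0, 0.544]
[ 0.444 -0.262  0.2   78.201] [1.085, -0.054, -0.0, 0.544]
[ 0.467 -0.16   0.2   94.534] [1.044, 0.025, -0.0, 0.544]
[ 4.69000e-01 -6.00000e-02  1.70000e-01  1.10867e+02] [0.998, 0.098, 0.3, 0.544]
[4.510e-01 3.400e-02 1.100e-01 1.272e+02] [0.947, 0.163, 0.6, 0.544]
```

Request:
{"name": "play_rows", "arguments": {"motion": [0.2, -0.06, 0.04, 0.1, 0.4, -0.12, 0.08, 0.2, 0.6, -0.18, 0.12, 0.3, 0.8, -0.24, 0.16, 0.4, 1, -0.3, 0.2, 0.5], "gripper": 0}}

```text
time: 0.72
tcp_pos: [0.225, -0.5326, 0.2021]
orientation: [-3.14, 0.061, 0.0]
wrist_force: [0.2, -0.7, 0.3]
width: 0.0881
grip_force: 0.0
```

Request:
{"name": "play_rows", "arguments": {"motion": [0.2, -0.05, 0, 0.1, 0.4, -0.1, 0, 0.2, 0.6, -0.15, 0, 0.3, 0.8, -0.2, 0, 0.4, 1, -0.25, 0, 0.5]}}

```text
time: 1.35
tcp_pos: [0.3259, -0.5115, 0.2022]
orientation: [-3.105, 0.47, 0.001]
wrist_force: [-1.0, 0.4, 0.2]
width: 0.0878
grip_force: 0.0
```

Request:
{"name": "play_rows", "arguments": {"motion": [0.2, -0.03, 0, 0.1, 0.4, -0.06, 0, 0.2, 0.6, -0.09, 0, 0.3, 0.8, -0.12, 0, 0.4, 1, -0.15, 0, 0.5]}}

```text
time: 1.98
tcp_pos: [0.4258, -0.5269, 0.2021]
orientation: [-3.017, 0.871, 0.001]
wrist_force: [-0.3, -0.8, 0.8]
width: 0.088
grip_force: 0.0
```

Request:
{"name": "play_rows", "arguments": {"motion": [0.2, -0.01, 0, 0.1, 0.4, -0.03, 0, 0.2, 0.6, -0.04, 0, 0.3, 0.8, -0.05, 0, 0.4, 1, -0.06, 0, 0.5]}}

```text
time: 2.6
tcp_pos: [0.5135, -0.5752, 0.2018]
orientation: [-2.878, 1.258, 0.002]
wrist_force: [0.6, 0.1, 0.6]
width: 0.0876
grip_force: 0.0
```

Request:
{"name": "play_rows", "arguments": {"motion": [0.2, 0, 0, 0.1, 0.4, 0, 0, 0.2, 0.6, 0, 0, 0.3, 0.8, 0, 0, 0.4, 1, 0, 0, 0.5]}}

```text
time: 3.22
tcp_pos: [0.5815, -0.6486, 0.2016]
orientation: [-2.689, 1.623, 0.002]
wrist_force: [-0.1, 0.4, -0.7]
width: 0.0878
grip_force: 0.0
```

Request:
{"name": "play_rows", "arguments": {"motion": [0.2, 0, 0, 0.1, 0.4, 0, 0, 0.2, 0.6, 0, 0, 0.3, 0.8, 0.05, 0, 0.4, 1, 0.1, 0, 0.5]}}

```text
time: 3.85
tcp_pos: [0.6192, -0.7418, 0.2015]
orientation: [-2.455, 1.96, 0.002]
wrist_force: [0.1, -1.1, -0.1]
width: 0.0878
grip_force: 0.0
```

I got the turn sign wrong: a positive turn about the downward tool z lowers the world yaw. The arm touched nothing and all forces were about zero. I'll correct the helper and replan.

```bash
sed -i 's#(to\[3\]-frm\[3\])/30#(frm[3]-to[3])/30#' h.py
cat >> h.py <<'E'
def now():
    from station import readout
    from scipy.spatial.transform import Rotation as R
    s=readout.get_state(); m=R.from_rotvec(s["orientation"]).as_matrix()
    return s,(*s["tcp_pos"],np.degrees(np.arctan2(m[1,0],m[0,0])))
E
python3 - <<'E'
from h import *
s,p=now(); print(np.round(p,4),s["joint_pos"].round(2))
pk=(.4507,.0341,.016,127.2)
W=np.array([p[:2],(.5,-.575),(.45,-.4),(.47,-.2),(.47,-.08),pk[:2]])
L=np.r_[0,np.cumsum(np.hypot(*np.diff(W,axis=0).T))]; print(L[-1])
N=8
for i in range(1,N+1):
    l=L[-1]*i/N; q=(np.interp(l,L,W[:,0]),np.interp(l,L,W[:,1]),.2 if i<7 else (.17 if i==7 else .1),p[3]+(pk[3]-p[3])/N if i<N else pk[3])
    print(np.round(q,3),rel(p,q)); p=q
    pk=(pk[0],pk[1],pk[2],pk[3]); N=N
E
```

```text
[  0.6192  -0.7418   0.2015 -77.2124] [-0.95  1.01  0.33  0.    1.8   1.97]
0.823762446328959
[  0.559  -0.658   0.2   -51.661] [-0.949, 0.399, 0.015, -0.852]
[  0.5    -0.574   0.2   -29.303] [-1.028, -0.053, -0.0, -0.745]
[ 0.471 -0.475  0.2   -9.74 ] [-0.731, -0.725, -0.0, -0.652]
[ 0.452 -0.375  0.2    7.377] [-0.356, -0.952, -0.0, -0.571]
[ 0.463 -0.273  0.2   22.355] [0.233, -1.003, -0.0, -0.499]
[ 0.47  -0.17   0.2   35.461] [0.458, -0.921, -0.0, -0.437]
[ 0.468 -0.067  0.17  46.928] [0.579, -0.85, 0.3, -0.382]
[4.510e-01 3.400e-02 1.000e-01 1.272e+02] [0.624, -0.819, 0.7, -2.676]
```

Run:
```python
from h import *
s,p=now(); p0=p[3]
pk=(.4507,.0341,.016,127.2)
W=np.array([p[:2],(.5,-.575),(.45,-.4),(.47,-.2),(.47,-.08),pk[:2]])
L=np.r_[0,np.cumsum(np.hypot(*np.diff(W,axis=0).T))]
N=9
for i in range(1,N+1):
    l=L[-1]*i/N; q=(np.interp(l,L,W[:,0]),np.interp(l,L,W[:,1]),.2 if i<8 else (.17 if i==8 else .1),p0+(pk[3]-p0)*i/N)
    print(np.round(q,3),rel(p,q)); p=q
```

```text
[  0.566  -0.667   0.2   -54.5  ] [-0.844, 0.354, 0.015, -0.757]
[  0.513  -0.593   0.2   -31.787] [-0.915, 0.001, -0.0, -0.757]
[ 0.481 -0.508  0.2   -9.075] [-0.718, -0.552, -0.0, -0.757]
[ 0.456 -0.42   0.2   13.638] [-0.387, -0.829, -0.0, -0.757]
[ 0.457 -0.33   0.2   36.35 ] [0.225, -0.875, -0.0, -0.757]
[ 0.466 -0.239  0.2   59.063] [0.613, -0.68, -0.0, -0.757]
[ 0.47  -0.147  0.2   81.775] [0.803, -0.436, -0.0, -0.757]
[ 4.66000e-01 -5.60000e-02  1.70000e-01  1.04488e+02] [0.897, -0.17, 0.3, -0.757]
[4.510e-01 3.400e-02 1.000e-01 1.272e+02] [0.912, 0.078, 0.7, -0.757]
```

Request:
{"name": "play_rows", "arguments": {"motion": [-0.17, 0.07, 0, -0.15, -0.34, 0.14, 0, -0.3, -0.5, 0.21, 0, -0.45, -0.67, 0.28, 0.01, -0.6, -0.84, 0.35, 0.02, -0.75]}}

```text
time: 4.47
tcp_pos: [0.5658, -0.6667, 0.1996]
orientation: [-2.793, 1.437, 0.002]
wrist_force: [0.2, -0.1, -0.1]
width: 0.0879
grip_force: 0.0
```

Request:
{"name": "play_rows", "arguments": {"motion": [-0.18, 0, 0, -0.15, -0.36, 0, 0, -0.3, -0.55, 0, 0, -0.45, -0.73, 0, 0, -0.6, -0.92, 0, 0, -0.75]}}

```text
time: 5.1
tcp_pos: [0.5125, -0.5917, 0.1998]
orientation: [-3.019, 0.865, 0.002]
wrist_force: [0.2, -0.4, 0.5]
width: 0.088
grip_force: 0.0
```

Request:
{"name": "play_rows", "arguments": {"motion": [-0.14, -0.11, 0, -0.15, -0.29, -0.22, 0, -0.3, -0.43, -0.33, 0, -0.45, -0.57, -0.44, 0, -0.6, -0.72, -0.55, 0, -0.75]}}

```text
time: 5.72
tcp_pos: [0.4809, -0.5068, 0.2]
orientation: [-3.13, 0.259, 0.001]
wrist_force: [0.2, 0.1, -0.8]
width: 0.0877
grip_force: 0.0
```

Request:
{"name": "play_rows", "arguments": {"motion": [-0.08, -0.17, 0, -0.15, -0.16, -0.33, 0, -0.3, -0.23, -0.5, 0, -0.45, -0.31, -0.66, 0, -0.6, -0.39, -0.83, 0, -0.75]}}

```text
time: 6.35
tcp_pos: [0.4563, -0.4185, 0.2001]
orientation: [-3.12, -0.356, 0.001]
wrist_force: [0.2, 0.6, 0.4]
width: 0.0874
grip_force: 0.0
```

Request:
{"name": "play_rows", "arguments": {"motion": [0.05, -0.17, 0, -0.15, 0.09, -0.35, 0, -0.3, 0.14, -0.52, 0, -0.45, 0.18, -0.7, 0, -0.6, 0.22, -0.87, 0, -0.75]}}

```text
time: 6.98
tcp_pos: [0.4585, -0.3287, 0.2002]
orientation: [-2.991, -0.958, 0.001]
wrist_force: [-0.0, -0.9, -0.5]
width: 0.0879
grip_force: 0.0
```

Request:
{"name": "play_rows", "arguments": {"motion": [0.12, -0.14, 0, -0.15, 0.24, -0.27, 0, -0.3, 0.37, -0.41, 0, -0.45, 0.49, -0.54, 0, -0.6, 0.61, -0.68, 0, -0.75]}}

```text
time: 7.6
tcp_pos: [0.469, -0.2381, 0.2003]
orientation: [-2.747, -1.523, 0.0]
wrist_force: [-0.6, -0.7, 0.1]
width: 0.0875
grip_force: 0.0
```

On course. I'll play the next two, then compute the exact approach.

Request:
{"name": "play_rows", "arguments": {"motion": [0.16, -0.09, 0, -0.15, 0.32, -0.17, 0, -0.3, 0.48, -0.26, 0, -0.45, 0.64, -0.35, 0, -0.6, 0.8, -0.44, 0, -0.75]}}

```text
time: 8.22
tcp_pos: [0.4742, -0.1469, 0.2003]
orientation: [-2.397, -2.03, 0.0]
wrist_force: [0.5, -0.3, 0.3]
width: 0.0877
grip_force: 0.0
```

Request:
{"name": "play_rows", "arguments": {"motion": [0.18, -0.03, 0.05, -0.15, 0.36, -0.07, 0.1, -0.3, 0.54, -0.1, 0.2, -0.45, 0.72, -0.14, 0.25, -0.6, 0.9, -0.17, 0.3, -0.75]}}

```text
time: 8.85
tcp_pos: [0.4723, -0.0554, 0.1702]
orientation: [-1.955, -2.458, 0.0]
wrist_force: [0.3, 0.3, 0.1]
width: 0.0878
grip_force: 0.0
```

Run:
```python
from h import *
s,p=now(); print(np.round(p,4),s["joint_pos"].round(2),rel(p,(.4507,.0341,.08,127.2)))
```

```text
[ 4.723000e-01 -5.540000e-02  1.702000e-01  1.030241e+02] [-0.26  0.24  1.84  0.    1.07 -0.49] [0.92, -0.009, 0.902, -0.806]
```

Request:
{"name": "play_rows", "arguments": {"motion": [0.18, 0, 0.18, -0.16, 0.37, 0, 0.36, -0.32, 0.55, 0, 0.54, -0.48, 0.74, 0, 0.72, -0.65, 0.92, -0.01, 0.9, -0.806]}}

```text
time: 9.48
tcp_pos: [0.451, 0.034, 0.08]
orientation: [-1.396, -2.814, -0.0]
wrist_force: [-0.6, 0.1, -1.0]
width: 0.0881
grip_force: 0.0
```

Run:
```python
from h import *
s,p=now(); print(np.round(p,4),rel(p,(.4507,.0341,.016,127.2)))
t=imaging.grab_frame("top")[:,:,::-1]; d=imaging.grab_frame("side")[:,:,::-1]
a=cv2.resize(t[215:295,190:290],(500,400),interpolation=cv2.INTER_CUBIC); b=cv2.resize(d[150:240,200:260],(267,400),interpolation=cv2.INTER_CUBIC)
cv2.imwrite("pics/pre.png",np.hstack([a,b]))
```

```text
[4.510000e-01 3.400000e-02 8.000000e-02 1.272218e+02] [0.002, -0.002, 0.64, 0.001]
```

View pics/pre.png

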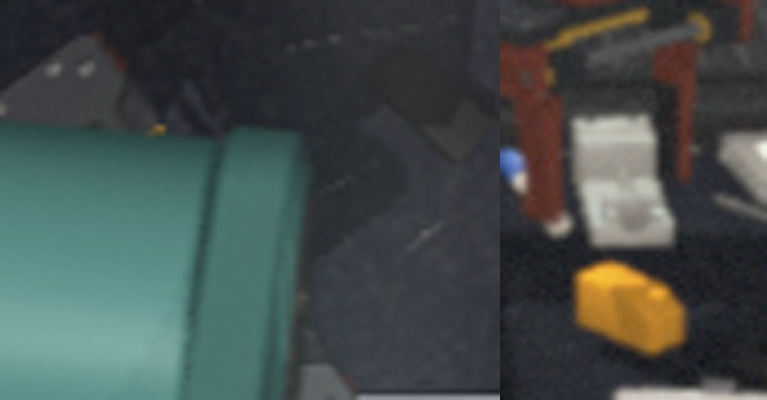

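The side view shows the fingers straddling the orange part's plain (left) half at about (600,300) in the picture, with the bevelled end to the right. Descend and grip.

Request:
{"name": "play_rows", "arguments": {"motion": [0, 0, 0.15, 0, 0, 0, 0.3, 0, 0, 0, 0.48, 0, 0, 0, 0.6, 0, 0, 0, 0.64, 0]}}

```text
time: 10.2
tcp_pos: [0.4513, 0.0331, 0.0164]
orientation: [-1.401, -2.811, 0.0]
wrist_force: [-0.4, 0.1, 0.9]
width: 0.0883
grip_force: 0.0
```

Request:
{"name": "play_rows", "arguments": {"motion": [0, 0, 0, 0, 0, 0, 0, 0, 0, 0, 0, 0, 0, 0, 0, 0, 0, 0, 0, 0], "gripper": 1}}

```text
time: 10.82
tcp_pos: [0.4514, 0.0334, 0.0168]
orientation: [1.4, 2.812, 0.0]
wrist_force: [0.3, 0.1, -1.1]
width: 0.0411
grip_force: 0.0
```

Request:
{"name": "play_rows", "arguments": {"motion": [0, 0, 0, 0, 0, 0, 0, 0, 0, 0, 0, 0, 0, 0, 0, 0, 0, 0, 0, 0]}}

```text
time: 11.45
tcp_pos: [0.4513, 0.0334, 0.0167]
orientation: [-1.4, -2.812, -0.0]
wrist_force: [-0.2, 0.3, 1.6]
width: 0.0256
grip_force: 30.0
```

Run:
```python
from h import *
from fit import bedpts
s,p=now(); print(np.round(p,4),s["width"],s["grip_force"],s["joint_pos"].round(2))
# lay: pad pivot (on offcut y=+.013, z=.023) sits in the bed frame at x=.030-.013=.017,z=.023
b=(.5257,-.1667,.0385,-.2179)
P,ex,ey,ez=bedpts(b,0,[(.017,.05,.023)]); print("pivot",P.round(4)); tcp=P[0]-[0,0,.007]; print("tcp lay",tcp.round(4),"psi",90+np.degrees(-.2179))
# pieces of path
q=p
for w in [(.455,0.02,.10,115),(.485,-.06,.19,95),(.535,-.14,.19,77.5),(tcp[0],tcp[1],tcp[2]+.06,77.5)]:
    print(np.round(w,3),rel(q,w)); q=w
print(P,'touch bevel edge tcp z when level:', )
# level offcut at tcp xy: underside z where bevelled edge (43 mm upslope of grip) touches the bed
h=bedpts(b,0,[(0,0,0)])[0][0]; up=np.array([ex[0],ex[1]])/np.cos(np.pi/6)
d=(tcp[:2]-h[:2])@up+.043; print("bed z under edge",h[2]+d*np.tan(np.pi/6),"tcp z at touch",h[2]+d*np.tan(np.pi/6)+.016)
```

```text
[4.513000e-01 3.340000e-02 1.670000e-02 1.270602e+02] 0.0256111209237766 29.99767541885376 [-0.08  0.47  2.03  0.    0.65 -0.73]
pivot [[ 0.5738 -0.1807  0.0669]]
tcp lay [ 0.5738 -0.1807  0.0599] psi 77.51524964409936
[4.55e-01 2.00e-02 1.00e-01 1.15e+02] [-0.129, -0.051, -0.833, 0.402]
[ 4.85e-01 -6.00e-02  1.90e-01  9.50e+01] [-0.852, -0.066, -0.9, 0.667]
[ 0.535 -0.14   0.19  77.5  ] [-0.841, 0.428, -0.0, 0.583]
[ 0.574 -0.181  0.12  77.5  ] [-0.313, 0.467, 0.701, 0.0]
[[ 0.57382105 -0.18065522  0.06691858]] touch bevel edge tcp z when level:
bed z under edge 0.0651865334794732 tcp z at touch 0.0811865334794732
```

Request:
{"name": "play_rows", "arguments": {"motion": [0, 0, -0.15, 0, 0, 0, -0.35, 0, -0.03, 0, -0.55, 0.1, -0.08, -0.02, -0.75, 0.25, -0.13, -0.05, -0.9, 0.4]}}

```text
time: 12.08
tcp_pos: [0.4552, 0.0199, 0.1074]
orientation: [1.69, 2.648, 0.0]
wrist_force: [-0.0, 0.6, -0.0]
width: 0.0257
grip_force: 30.0
```

Request:
{"name": "play_rows", "arguments": {"motion": [-0.17, -0.01, -0.17, 0.13, -0.34, -0.02, -0.34, 0.27, -0.51, -0.04, -0.5, 0.4, -0.68, -0.05, -0.67, 0.53, -0.85, -0.07, -0.83, 0.67]}}

```text
time: 12.7
tcp_pos: [0.4846, -0.0604, 0.19]
orientation: [-2.126, -2.313, 0.0]
wrist_force: [-0.2, 1.5, -1.7]
width: 0.0259
grip_force: 30.0
```

Request:
{"name": "play_rows", "arguments": {"motion": [-0.17, 0.09, 0, 0.12, -0.34, 0.17, 0, 0.23, -0.5, 0.26, 0, 0.35, -0.67, 0.34, 0, 0.47, -0.84, 0.43, 0, 0.58]}}

```text
time: 13.32
tcp_pos: [0.535, -0.1407, 0.1886]
orientation: [-2.451, -1.963, 0.001]
wrist_force: [0.5, 0.1, -0.8]
width: 0.0256
grip_force: 30.0
```

Run:
```python
from h import *
s,p=now(); print(np.round(p,4),s["width"],s["grip_force"])
print(rel(p,(.5729,-.1849,.0899,77.5)))
```

```text
[ 0.535  -0.1407  0.1886 77.3738] 0.0256194444886373 29.996810853481293
[-0.348, 0.466, 0.987, -0.004]
```

Request:
{"name": "play_rows", "arguments": {"motion": [-0.1, 0.14, 0.15, 0, -0.2, 0.28, 0.35, 0, -0.3, 0.4, 0.58, 0, -0.35, 0.466, 0.8, 0, -0.35, 0.466, 0.93, 0]}}

```text
time: 13.95
tcp_pos: [0.5724, -0.1844, 0.0942]
orientation: [-2.447, -1.966, 0.002]
wrist_force: [0.1, 0.3, -0.6]
width: 0.0257
grip_force: 30.0
```

Run:
```python
from h import *
s,p=now(); print(np.round(p,4),s["wrist_force"].round(1),rel(p,(.5729,-.1849,.0624,77.5)))
t=imaging.grab_frame("top")[:,:,::-1]; d=imaging.grab_frame("side")[:,:,::-1]
a=cv2.resize(t[180:290,300:380],(364,500),interpolation=cv2.INTER_CUBIC); b=cv2.resize(d[180:290,215:310],(432,500),interpolation=cv2.INTER_CUBIC)
cv2.imwrite("pics/pre2.png",np.hstack([a,b]))
```

```text
[ 0.5724 -0.1844  0.0942 77.556 ] [ 0.1  0.3 -0.6] [-0.004, 0.006, 0.318, 0.002]
```

View pics/pre2.png

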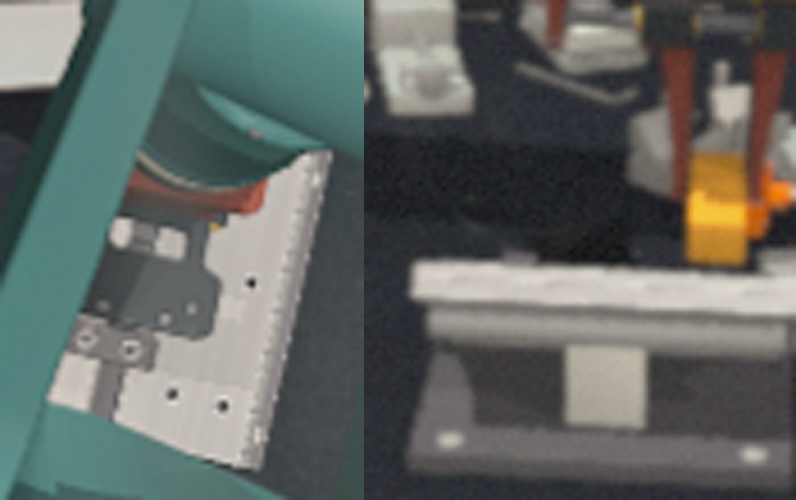

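The side view shows the held offcut at (717,210), bevelled end towards the raised edge, above the bed's open end. Lower gently so the bed tips it flat between the pads.

Request:
{"name": "play_rows", "arguments": {"motion": [0, 0, 0.04, 0, 0, 0, 0.08, 0, 0, 0, 0.11, 0, 0, 0, 0.14, 0, 0, 0, 0.16, 0]}}

```text
time: 14.68
tcp_pos: [0.5733, -0.1839, 0.0813]
orientation: [2.449, 1.967, 0.001]
wrist_force: [-0.3, 3.1, 8.1]
width: 0.0258
grip_force: 30.0
```

Request:
{"name": "play_rows", "arguments": {"motion": [0, 0, 0.02, 0, 0, 0, 0.03, 0, 0, 0, 0.05, 0, 0, 0, 0.06, 0, 0, 0, 0.07, 0]}}

```text
time: 15.3
tcp_pos: [0.5735, -0.1828, 0.0747]
orientation: [-2.449, -1.967, -0.004]
wrist_force: [0.3, 7.0, 8.9]
width: 0.0254
grip_force: 30.0
```

Request:
{"name": "play_rows", "arguments": {"motion": [0, 0, 0.02, 0, 0, 0, 0.03, 0, 0, 0, 0.05, 0, 0, 0, 0.06, 0, 0, 0, 0.07, 0]}}

```text
time: 15.92
tcp_pos: [0.5734, -0.1827, 0.0676]
orientation: [-2.449, -1.967, -0.003]
wrist_force: [-0.1, 6.0, 7.3]
width: 0.0258
grip_force: 30.0
```

Request:
{"name": "play_rows", "arguments": {"motion": [0, 0, 0.01, 0, 0, 0, 0.02, 0, 0, 0, 0.03, 0, 0, 0, 0.03, 0, 0, 0, 0.03, 0]}}

```text
time: 16.55
tcp_pos: [0.5734, -0.1829, 0.0645]
orientation: [-2.449, -1.967, -0.003]
wrist_force: [0.5, 5.4, 7.1]
width: 0.026
grip_force: 30.0
```

Request:
{"name": "play_rows", "arguments": {"motion": [0, 0, 0.005, 0, 0, 0, 0.01, 0, 0, 0, 0.015, 0, 0, 0, 0.02, 0, 0, 0, 0.02, 0]}}

```text
time: 17.18
tcp_pos: [0.5734, -0.1829, 0.0636]
orientation: [-2.449, -1.967, -0.003]
wrist_force: [-2.4, 6.8, 16.0]
width: 0.0255
grip_force: 30.0
```

Request:
{"name": "play_rows", "arguments": {"motion": [0, 0, 0.005, 0, 0, 0, 0.01, 0, 0, 0, 0.01, 0, 0, 0, 0.01, 0, 0, 0, 0.01, 0]}}

```text
time: 17.8
tcp_pos: [0.5735, -0.183, 0.0635]
orientation: [2.449, 1.967, 0.003]
wrist_force: [-4.6, 7.4, 23.7]
width: 0.0254
grip_force: 30.0
```

Request:
{"name": "play_rows", "arguments": {"motion": [0, 0, -0.012, 0, 0.009, 0, -0.007, 0, 0.017, 0, -0.003, 0, 0.026, 0, 0.003, 0, 0.026, 0, 0.003, 0]}}

```text
time: 18.42
tcp_pos: [0.5749, -0.1821, 0.0631]
orientation: [2.447, 1.966, 0.003]
wrist_force: [-2.5, 1.5, 18.4]
width: 0.0255
grip_force: 30.0
```

```bash
cat >> h.py <<'E'
def bedstat():
    from fit import bedpts
    s,p=now(); o,ex,ey,ez=bedpts((.5257,-.1667,.0385,-.2179),0,[(0,0,0)]); B=np.array([ex,ey,ez])
    print(round(s["time"],2),"tcp bed mm",((B@(s["tcp_pos"]-o[0]))*1e3).round(1),"F bed",(B@s["wrist_force"]).round(1),"M bed",(B@s["moment"]).round(2),s["tcp_pos"].round(4),round(p[3],2))
E
python3 -c "from h import *;bedstat()"
```

```text
18.43 tcp bed mm [16.1 51.4 19.1] F bed [ 8.3 -2.8 16.4] M bed [-0.53  0.05  0.28] [ 0.5749 -0.1821  0.0631] 77.56
```

Request:
{"name": "play_rows", "arguments": {"motion": [0.006, 0, -0.01, 0, 0.013, 0, -0.006, 0, 0.02, 0, -0.002, 0, 0.032, 0, 0.005, 0, 0.032, 0, 0.005, 0]}}

```text
time: 19.05
tcp_pos: [0.5761, -0.1794, 0.0618]
orientation: [2.446, 1.965, 0.003]
wrist_force: [-0.5, -0.2, 12.1]
width: 0.0258
grip_force: 30.0
```

```bash
python3 -c "from h import *;bedstat()"
```

```text
19.05 tcp bed mm [12.9 52.  19.5] F bed [ 6.3 -0.5 10.3] M bed [ 0.03  0.05 -0.02] [ 0.5761 -0.1794  0.0618] 77.56
```

Request:
{"name": "play_rows", "arguments": {"motion": [0.005, 0, -0.002, 0, 0.01, 0, 0, 0, 0.015, 0, 0.003, 0, 0.02, 0, 0.006, 0, 0.02, 0, 0.006, 0]}}

```text
time: 19.68
tcp_pos: [0.5765, -0.1775, 0.0611]
orientation: [2.446, 1.965, 0.003]
wrist_force: [-0.1, 0.1, 10.6]
width: 0.0257
grip_force: 30.0
```

```bash
python3 -c "from h import *;bedstat()"
```

```text
19.68 tcp bed mm [10.9 52.  19.8] F bed [ 5.2 -0.2  9.2] M bed [ 0.01 -0.07 -0.04] [ 0.5765 -0.1775  0.0611] 77.56
```

Request:
{"name": "play_rows", "arguments": {"motion": [0.005, 0, 0.003, 0, 0.01, 0, 0.005, 0, 0.015, 0, 0.008, 0, 0.02, 0, 0.011, 0, 0.02, 0, 0.011, 0]}}

```text
time: 20.3
tcp_pos: [0.5773, -0.1757, 0.0603]
orientation: [2.445, 1.965, 0.004]
wrist_force: [-0.4, -0.1, 12.8]
width: 0.0255
grip_force: 30.0
```

Run:
```python
from h import *
bedstat()
d=imaging.grab_frame("side")[:,:,::-1];t=imaging.grab_frame("top")[:,:,::-1]
cv2.imwrite("pics/s3.png",np.hstack([cv2.resize(d[195:255,260:320],(480,480),interpolation=cv2.INTER_CUBIC),cv2.resize(t[190:240,325:365],(320,480),interpolation=cv2.INTER_CUBIC)[:,:320]]))
```

```text
20.3 tcp bed mm [ 8.8 52.3 20.1] F bed [ 6.6 -0.3 11. ] M bed [ 0.07 -0.06 -0.06] [ 0.5773 -0.1757  0.0603] 77.56
```

View pics/s3.png

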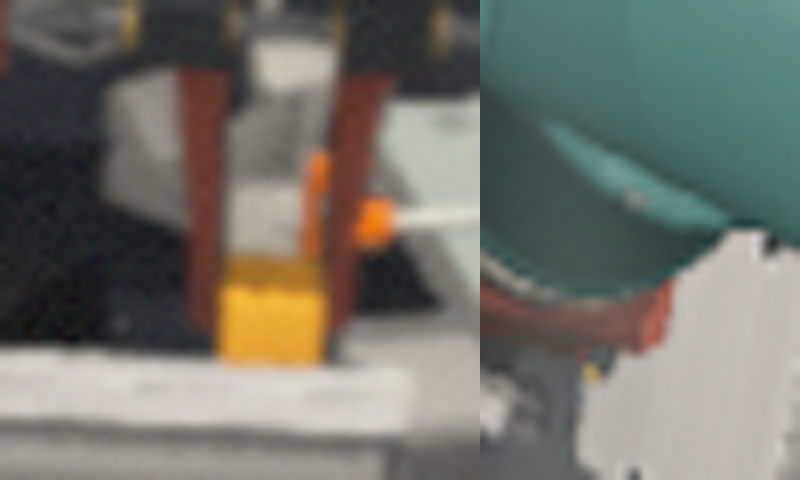

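The side view shows the offcut at (272,320), upright between the pads, partly hidden behind the raised edge. Its bevel-end top edge runs from about (222,290) to (325,295) in the picture. From that I'll estimate how far up the bed it lies.

Run:
```python
from h import *
from fit import bedpts
b=(.5257,-.1667,.0385,-.2179)
print("obs side L(287.8,231.3) R(300.6,231.9) ridge(288,228)->?; top corner (339,228.8)")
for xb in (.054,.060,.066):
    for dz in (0,.002):
        P=bedpts(b,0,[(xb,.039,.0235+dz),(xb,.065,.0235+dz),(xb-.016,.039,.03+dz),(xb,.039,0+dz)])[0]
        print(xb,dz,"side",proj("side",P).round(1).tolist(),"top",proj("top",P[[0,3]]).round(1).tolist())
```

```text
obs side L(287.8,231.3) R(300.6,231.9) ridge(288,228)->?; top corner (339,228.8)
0.054 0 side [[287.5, 229.8], [299.8, 230.3], [287.5, 227.4], [287.1, 241.0]] top [[339.3, 220.1], [342.7, 222.1]]
0.054 0.002 side [[287.5, 228.9], [299.9, 229.3], [287.5, 226.5], [287.1, 240.0]] top [[338.9, 219.9], [342.4, 222.0]]
0.06 0 side [[287.5, 229.6], [299.9, 230.1], [287.5, 227.2], [287.2, 240.8]] top [[341.8, 220.5], [345.3, 222.5]]
0.06 0.002 side [[287.6, 228.7], [300.0, 229.1], [287.5, 226.3], [287.2, 239.8]] top [[341.5, 220.3], [345.0, 222.4]]
0.066 0 side [[287.6, 229.4], [300.1, 229.8], [287.6, 226.9], [287.2, 240.6]] top [[344.4, 220.9], [347.8, 222.9]]
0.066 0.002 side [[287.6, 228.4], [300.1, 228.9], [287.6, 226.0], [287.2, 239.7]] top [[344.1, 220.7], [347.5, 222.8]]
```

Request:
{"name": "play_rows", "arguments": {"motion": [0.008, 0, -0.002, 0, 0.014, 0, 0.001, 0, 0.02, 0, 0.004, 0, 0.03, 0, 0.009, 0, 0.03, 0, 0.009, 0]}}

```text
time: 21.02
tcp_pos: [0.5777, -0.1725, 0.0591]
orientation: [2.446, 1.965, 0.003]
wrist_force: [0.6, -0.6, 10.5]
width: 0.0259
grip_force: 30.0
```

```bash
python3 -c "from h import *;bedstat()"
```

```text
21.02 tcp bed mm [ 5.5 52.1 20.6] F bed [5.7 0.8 8.9] M bed [ 0.06 -0.03 -0.06] [ 0.5777 -0.1725  0.0591] 77.56
```

Run:
```python
from h import *
from fit import bedpts
b=(.5257,-.1667,.0385,-.2179)
g=cv2.cvtColor(cv2.imread("pics/top0.png"),cv2.COLOR_BGR2GRAY).astype(np.float32)
X=np.arange(-.016,.116,.001); Y=np.linspace(-.08,.045,60)
P=bedpts(b,0,[(x,y,0) for x in X for y in Y])[0]; q=proj("top",P).astype(np.float32)
v=cv2.remap(g,q[:,0].reshape(len(X),-1),q[:,1].reshape(len(X),-1),cv2.INTER_LINEAR).mean(1)
print([(int(round(x*1e3)),int(i)) for x,i in zip(X,v)])
for z in (0,.008): print(z, (proj("top",bedpts(b,0,[(0,0.08,z),(0,-.08,z)])[0])).round(1).tolist())
# where z=8 point at x=0 appears in x of z=0 plane
```

```text
[(-16, 42), (-15, 58), (-14, 81), (-13, 106), (-12, 128), (-11, 143), (-10, 152), (-9, 156), (-8, 157), (-7, 154), (-6, 150), (-5, 144), (-4, 139), (-3, 137), (-2, 138), (-1, 141), (0, 145), (1, 148), (2, 149), (3, 149), (4, 148), (5, 146), (6, 145), (7, 144), (8, 144), (9, 144), (10, 145), (11, 145), (12, 145), (13, 145), (14, 145), (15, 145), (16, 145), (17, 145), (18, 144), (19, 144), (20, 142), (21, 138), (22, 132), (23, 123), (24, 114), (25, 106), (26, 101), (27, 98), (28, 97), (29, 97), (30, 98), (31, 98), (32, 99), (33, 99), (34, 99), (35, 99), (36, 101), (37, 106), (38, 116), (39, 126), (40, 135), (41, 140), (42, 142), (43, 142), (44, 141), (45, 140), (46, 139), (47, 139), (48, 139), (49, 140), (50, 141), (51, 143), (52, 145), (53, 147), (54, 147), (55, 147), (56, 146), (57, 146), (58, 146), (59, 146), (60, 146), (61, 145), (62, 144), (63, 143), (64, 143), (65, 143), (66, 146), (67, 148), (68, 149), (69, 149), (70, 149), (71, 149), (72, 149), (73, 149), (74, 148), (75, 148), (76, 148), (77, 149), (78, 149), (79, 149), (80, 150), (81, 149), (82, 149), (83, 149), (84, 149), (85, 149), (86, 149), (87, 148), (88, 147), (89, 146), (90, 145), (91, 145), (92, 147), (93, 149), (94, 150), (95, 150), (96, 149), (97, 149), (98, 150), (99, 151), (100, 153), (101, 154), (102, 154), (103, 152), (104, 147), (105, 141), (106, 135), (107, 130), (108, 123), (109, 114), (110, 105), (111, 99), (112, 97), (113, 93), (114, 86), (115, 75)]
0 [[324.5, 201.4], [309.5, 269.6]]
0.008 [[323.2, 200.5], [308.1, 269.3]]
```

The slide keeps going freely, and the TCP rises off the bed as it moves. That means the plain end is resting on top of the ledge. I'll go back up the slope about 17 mm, press flat there, then slide down to feel the ledge.

Request:
{"name": "play_rows", "arguments": {"motion": [-0.03, 0, -0.025, 0, -0.06, 0, -0.045, 0, -0.09, 0, -0.06, 0, -0.12, 0, -0.08, 0, -0.145, 0, -0.09, 0]}}

```text
time: 21.65
tcp_pos: [0.5723, -0.1861, 0.0662]
orientation: [-2.449, -1.967, 0.0]
wrist_force: [1.4, -0.8, -1.7]
width: 0.0259
grip_force: 30.0
```

```bash
python3 -c "from h import *;bedstat()"
```

```text
21.65 tcp bed mm [21.5 49.7 19.6] F bed [-0.4  1.6 -1.7] M bed [ 0.1  -0.03 -0.02] [ 0.5723 -0.1861  0.0662] 77.55
```

Request:
{"name": "play_rows", "arguments": {"motion": [-0.004, 0, 0.007, 0, -0.008, 0, 0.014, 0, -0.012, 0, 0.021, 0, -0.015, 0, 0.026, 0, -0.015, 0, 0.026, 0]}}

```text
time: 22.28
tcp_pos: [0.5725, -0.1864, 0.0644]
orientation: [-2.449, -1.967, -0.002]
wrist_force: [-0.8, 4.1, 6.8]
width: 0.0256
grip_force: 30.0
```

```bash
python3 -c "from h import *;bedstat()"
```

```text
22.27 tcp bed mm [20.9 50.  17.8] F bed [ 0.1 -1.6  7.8] M bed [-0.23  0.32  0.03] [ 0.5725 -0.1864  0.0644] 77.55
```

Request:
{"name": "play_rows", "arguments": {"motion": [-0.004, 0, 0.007, 0, -0.008, 0, 0.014, 0, -0.012, 0, 0.021, 0, -0.015, 0, 0.026, 0, -0.015, 0, 0.026, 0]}}

```text
time: 22.9
tcp_pos: [0.5724, -0.1869, 0.0617]
orientation: [-2.448, -1.966, -0.004]
wrist_force: [0.7, 6.8, 6.6]
width: 0.0257
grip_force: 30.0
```

```bash
python3 -c "from h import *;bedstat()"
```

```text
22.9 tcp bed mm [20.  49.9 15.3] F bed [-2.6 -0.8  9.1] M bed [-0.12  0.9   0.05] [ 0.5724 -0.1869  0.0617] 77.53
```

Request:
{"name": "play_rows", "arguments": {"motion": [-0.003, 0, 0.005, 0, -0.006, 0, 0.01, 0, -0.008, 0, 0.013, 0, -0.008, 0, 0.013, 0, -0.008, 0, 0.013, 0]}}

```text
time: 23.52
tcp_pos: [0.5723, -0.1873, 0.0604]
orientation: [-2.448, -1.966, -0.004]
wrist_force: [1.8, 9.2, 7.0]
width: 0.026
grip_force: 30.0
```

```bash
python3 -c "from h import *;bedstat()"
```

```text
23.52 tcp bed mm [19.7 49.9 14. ] F bed [-4.6 -0.2 10.7] M bed [-0.18  1.12 -0.03] [ 0.5723 -0.1873  0.0604] 77.53
```

Request:
{"name": "play_rows", "arguments": {"motion": [-0.003, 0, 0.005, 0, -0.006, 0, 0.01, 0, -0.008, 0, 0.013, 0, -0.008, 0, 0.013, 0, -0.008, 0, 0.013, 0]}}

```text
time: 24.15
tcp_pos: [0.5722, -0.1879, 0.0593]
orientation: [-2.448, -1.966, -0.005]
wrist_force: [1.8, 8.7, 9.5]
width: 0.0262
grip_force: 30.0
```

Run:
```python
from h import *
bedstat()
d=imaging.grab_frame("side")[:,:,::-1]; o=cv2.imread("pics/s3.png")[:,:480]
cv2.imwrite("pics/s4.png",np.hstack([cv2.resize(o,(390,390)),cv2.resize(d[195:255,260:320],(390,390),interpolation=cv2.INTER_CUBIC)]))
```

```text
24.15 tcp bed mm [19.6 50.  12.7] F bed [-3.  -0.1 12.6] M bed [-0.26  1.31  0.03] [ 0.5722 -0.1879  0.0593] 77.52
```

View pics/s4.png

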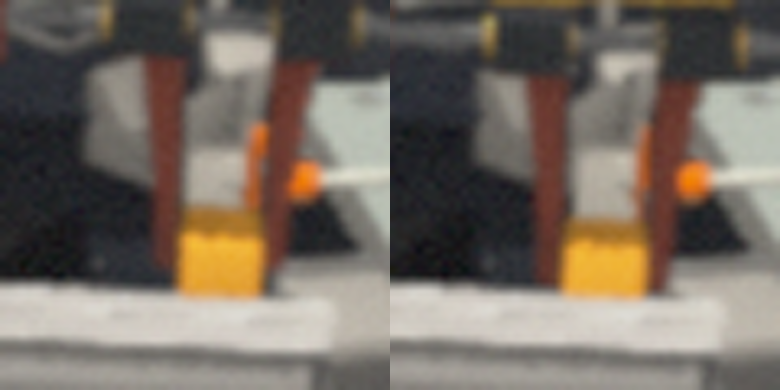

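Compared with the earlier picture (left), the right one shows the offcut's ridge about 1.8 px lower and the bevel face foreshortened. It has rotated about 10° towards flat. I'll press a bit more to finish flattening.

Request:
{"name": "play_rows", "arguments": {"motion": [0, 0, 0.007, 0, 0, 0, 0.014, 0, 0, 0, 0.018, 0, 0, 0, 0.018, 0, 0, 0, 0.018, 0]}}

```text
time: 24.82
tcp_pos: [0.5723, -0.1879, 0.0591]
orientation: [-2.449, -1.966, -0.005]
wrist_force: [-1.4, 9.9, 22.2]
width: 0.0261
grip_force: 30.1
```

```bash
python3 -c "from h import *;bedstat()"
```

```text
24.82 tcp bed mm [19.5 50.  12.5] F bed [ 3.  -3.5 23.9] M bed [-0.89  1.42  0.45] [ 0.5723 -0.1879  0.0591] 77.53
```

Now it's rigidly flat. Ease the load and slide down to feel the ledge.

Request:
{"name": "play_rows", "arguments": {"motion": [0, 0, -0.018, 0, 0.009, 0, -0.013, 0, 0.017, 0, -0.008, 0, 0.026, 0, -0.003, 0, 0.026, 0, -0.003, 0]}}

```text
time: 25.45
tcp_pos: [0.5733, -0.1876, 0.0588]
orientation: [2.448, 1.966, 0.003]
wrist_force: [-2.1, 2.6, 12.9]
width: 0.0258
grip_force: 30.0
```

```bash
python3 -c "from h import *;bedstat()"
```

```text
25.45 tcp bed mm [18.9 51.  12.5] F bed [ 4.6 -2.6 12.2] M bed [-0.37  0.24  0.07] [ 0.5733 -0.1876  0.0588] 77.56
```

Another 3 mm, with a little less normal load.

Request:
{"name": "play_rows", "arguments": {"motion": [0.009, 0, -0.004, 0, 0.017, 0, 0.001, 0, 0.026, 0, 0.006, 0, 0.03, 0, 0.008, 0, 0.03, 0, 0.008, 0]}}

```text
time: 26.08
tcp_pos: [0.5735, -0.1871, 0.0586]
orientation: [2.445, 1.966, -0.001]
wrist_force: [-4.3, -5.5, 17.9]
width: 0.0257
grip_force: 30.0
```

```bash
python3 -c "from h import *;bedstat()"
```

```text
26.07 tcp bed mm [18.4 51.1 12.6] F bed [14.4 -3.  12.4] M bed [-0.7  -1.21  0.25] [ 0.5735 -0.1871  0.0586] 77.61
```

The ledge is found: Fx jumped to 14 N at TCP x = 18.4 mm. I'll open a little so the offcut settles flat, then regrip about 4 mm higher to be sure of clearing the stop.

Request:
{"name": "play_rows", "arguments": {"motion": [-0.01, 0, -0.01, 0, -0.01, 0, -0.01, 0, -0.01, 0, -0.01, 0, -0.01, 0, -0.03, 0, -0.01, 0, -0.045, 0], "gripper": 0.55}}

```text
time: 26.7
tcp_pos: [0.5725, -0.1857, 0.0606]
orientation: [-2.449, -1.968, 0.0]
wrist_force: [-0.1, -0.5, -0.5]
width: 0.0395
grip_force: 0.0
```

```bash
python3 -c "from h import *;bedstat();print(now()[0]['width'])"
```

```text
26.7 tcp bed mm [18.3 49.8 14.9] F bed [ 0.2  0.  -0.7] M bed [ 0.05 -0.06 -0.04] [ 0.5725 -0.1857  0.0606] 77.57
0.0394543073863839
```

Request:
{"name": "play_rows", "arguments": {"motion": [0, 0, 0, 0, 0, 0, 0, 0, 0, 0, 0, 0, 0, 0, 0, 0, 0, 0, 0, 0], "gripper": 1}}

```text
time: 27.32
tcp_pos: [0.5726, -0.1858, 0.0608]
orientation: [2.449, 1.968, 0.0]
wrist_force: [0.7, 0.5, 2.6]
width: 0.0261
grip_force: 29.9
```

```bash
python3 -c "from h import *;bedstat();print(now()[0]['width'],now()[0]['grip_force'])"
```

```text
27.32 tcp bed mm [18.5 50.  15. ] F bed [0.8 0.6 2.5] M bed [ 0.1 -0.  -0.1] [ 0.5726 -0.1858  0.0608] 77.56
0.026087122903521883 29.925378262996674
```

Request:
{"name": "play_rows", "arguments": {"motion": [0.001, 0, 0.008, 0, 0.001, -0.06, 0.008, 0, 0.001, -0.13, 0.008, 0, 0.001, -0.2, 0.008, 0, 0.001, -0.25, 0.008, 0]}}

```text
time: 27.95
tcp_pos: [0.5497, -0.1803, 0.0608]
orientation: [2.447, 1.966, 0.004]
wrist_force: [4.3, 3.4, 5.6]
width: 0.0258
grip_force: 29.9
```

```bash
python3 -c "from h import *;bedstat()"
```

```text
27.95 tcp bed mm [18.1 26.4 15.3] F bed [-0.8  3.5  6.9] M bed [ 0.59  0.61 -0.33] [ 0.5497 -0.1803  0.0608] 77.54
```

Request:
{"name": "play_rows", "arguments": {"motion": [0.004, -0.04, 0.003, 0, 0.004, -0.08, 0.003, 0, 0.004, -0.12, 0.003, 0, 0.004, -0.16, 0.003, 0, 0.004, -0.2, 0.003, 0]}}

```text
time: 28.58
tcp_pos: [0.5318, -0.1761, 0.061]
orientation: [2.445, 1.964, 0.007]
wrist_force: [6.7, 2.1, 6.1]
width: 0.0258
grip_force: 29.9
```

```bash
python3 -c "from h import *;bedstat()"
```

```text
28.57 tcp bed mm [18.   8.  15.5] F bed [-0.   6.1  7. ] M bed [ 0.89  0.71 -0.49] [ 0.5318 -0.1761  0.061 ] 77.54
```

Request:
{"name": "play_rows", "arguments": {"motion": [0, -0.04, 0, 0, 0, -0.07, 0, 0, 0, -0.1, 0, 0, 0, -0.13, 0, 0, 0, -0.15, 0, 0]}}

```text
time: 29.2
tcp_pos: [0.5171, -0.1726, 0.061]
orientation: [2.446, 1.964, 0.007]
wrist_force: [7.3, 4.3, 7.6]
width: 0.0259
grip_force: 29.9
```

```bash
python3 -c "from h import *;bedstat()"
```

```text
29.2 tcp bed mm [17.9 -7.1 15.7] F bed [-1.2  6.2  9.5] M bed [ 0.88  0.83 -0.43] [ 0.5171 -0.1726  0.061 ] 77.53
```

Request:
{"name": "play_rows", "arguments": {"motion": [0.003, -0.02, 0.002, 0, 0.003, -0.04, 0.002, 0, 0.003, -0.06, 0.002, 0, 0.003, -0.08, 0.002, 0, 0.003, -0.1, 0.002, 0]}}

```text
time: 29.82
tcp_pos: [0.5079, -0.1704, 0.0611]
orientation: [2.445, 1.963, 0.008]
wrist_force: [7.1, 4.6, 9.8]
width: 0.0259
grip_force: 30.4
```

Request:
{"name": "play_rows", "arguments": {"motion": [0, -0.006, 0, 0, 0, -0.012, 0, 0, 0, -0.018, 0, 0, 0, -0.024, 0, 0, 0, -0.03, 0, 0]}}

```text
time: 30.45
tcp_pos: [0.5052, -0.1698, 0.0611]
orientation: [2.445, 1.963, 0.008]
wrist_force: [7.5, 4.4, 10.0]
width: 0.026
grip_force: 30.6
```

```bash
python3 -c "from h import *;bedstat()"
```

```text
30.45 tcp bed mm [ 17.7 -19.4  15.8] F bed [-0.2  6.4 11.6] M bed [ 1.01  0.96 -0.52] [ 0.5052 -0.1698  0.0611] 77.52
```

Request:
{"name": "play_rows", "arguments": {"motion": [0, -0.005, 0, 0, 0, -0.01, 0, 0, 0, -0.015, 0, 0, 0, -0.02, 0, 0, 0, -0.025, 0, 0]}}

```text
time: 31.08
tcp_pos: [0.5034, -0.1694, 0.0611]
orientation: [2.445, 1.962, 0.009]
wrist_force: [8.4, 3.9, 7.7]
width: 0.0259
grip_force: 30.6
```

```bash
python3 -c "from h import *;bedstat()"
```

```text
31.07 tcp bed mm [ 17.7 -21.2  15.9] F bed [-1.   7.4  9.5] M bed [ 1.34  1.07 -0.73] [ 0.5034 -0.1694  0.0611] 77.51
```

Request:
{"name": "play_rows", "arguments": {"motion": [0, -0.003, 0, 0, 0, -0.006, 0, 0, 0, -0.009, 0, 0, 0, -0.012, 0, 0, 0, -0.015, 0, 0]}}

```text
time: 31.7
tcp_pos: [0.5033, -0.1694, 0.0612]
orientation: [2.443, 1.961, 0.011]
wrist_force: [12.6, 4.6, 5.0]
width: 0.026
grip_force: 30.6
```

```bash
python3 -c "from h import *;bedstat()"
```

```text
31.7 tcp bed mm [ 17.8 -21.3  15.9] F bed [-3.8 11.3  7.9] M bed [ 1.8   1.27 -1.05] [ 0.5033 -0.1694  0.0612] 77.49
```

Stop felt at y = −21.3 mm, as predicted, with 11 N held. I'll press gently down-slope to confirm the ledge contact while holding.

Request:
{"name": "play_rows", "arguments": {"motion": [0.004, 0, 0, 0, 0.008, 0, 0.002, 0, 0.012, 0, 0.004, 0, 0.015, 0, 0.006, 0, 0.015, 0, 0.006, 0]}}

```text
time: 32.33
tcp_pos: [0.5034, -0.1693, 0.0611]
orientation: [2.441, 1.961, 0.009]
wrist_force: [7.5, 0.3, 9.6]
width: 0.0258
grip_force: 30.6
```

```bash
python3 -c "from h import *;bedstat()"
```

```text
32.33 tcp bed mm [ 17.7 -21.3  15.9] F bed [3.1 7.2 9.3] M bed [ 1.3   0.2  -0.71] [ 0.5034 -0.1693  0.0611] 77.54
```

Request:
{"name": "play_rows", "arguments": {"motion": [0.004, -0.002, 0.001, 0, 0.008, -0.004, 0.002, 0, 0.012, -0.006, 0.004, 0, 0.015, -0.006, 0.006, 0, 0.015, -0.006, 0.006, 0]}}

```text
time: 32.95
tcp_pos: [0.5034, -0.1687, 0.0608]
orientation: [2.44, 1.96, 0.008]
wrist_force: [7.8, -3.7, 11.6]
width: 0.0258
grip_force: 30.3
```

```bash
python3 -c "from h import *;bedstat()"
```

```text
32.95 tcp bed mm [ 17.  -21.3  15.9] F bed [7.5 8.5 9.1] M bed [ 1.27 -0.5  -0.77] [ 0.5034 -0.1687  0.0608] 77.57
```

Request:
{"name": "play_rows", "arguments": {"motion": [0.004, -0.002, 0.001, 0, 0.008, -0.003, 0.002, 0, 0.012, -0.003, 0.004, 0, 0.015, -0.003, 0.006, 0, 0.015, -0.003, 0.006, 0]}}

```text
time: 33.58
tcp_pos: [0.5035, -0.1684, 0.0607]
orientation: [2.438, 1.96, 0.006]
wrist_force: [4.5, -7.9, 15.1]
width: 0.0256
grip_force: 30.2
```

```bash
python3 -c "from h import *;bedstat()"
```

```text
33.58 tcp bed mm [ 16.7 -21.3  16. ] F bed [13.4  6.1  9.7] M bed [ 1.   -1.33 -0.62] [ 0.5035 -0.1684  0.0607] 77.61
```

Request:
{"name": "play_rows", "arguments": {"motion": [-0.004, -0.002, -0.002, 0, -0.008, -0.005, -0.004, 0, -0.009, -0.007, -0.005, 0, -0.009, -0.007, -0.005, 0, -0.009, -0.007, -0.005, 0]}}

```text
time: 34.2
tcp_pos: [0.5035, -0.1686, 0.0608]
orientation: [2.438, 1.959, 0.009]
wrist_force: [8.4, -6.2, 8.4]
width: 0.0261
grip_force: 30.3
```

```bash
python3 -c "from h import *;bedstat()"
```

```text
34.2 tcp bed mm [ 16.9 -21.3  16. ] F bed [7.9 9.6 5.1] M bed [ 1.61 -0.61 -0.95] [ 0.5035 -0.1686  0.0608] 77.57
```

Held against both the stop (10 N) and the ledge (8 N). Release, then lift clear.

Request:
{"name": "play_rows", "arguments": {"motion": [0, 0, 0, 0, 0, 0, 0, 0, 0, 0, 0, 0, 0, 0, 0, 0, 0, 0, 0, 0], "gripper": 0.55}}

```text
time: 34.83
tcp_pos: [0.4975, -0.165, 0.0583]
orientation: [2.448, 1.967, 0.001]
wrist_force: [5.2, -2.0, 4.9]
width: 0.0394
grip_force: 2.9
```

```bash
python3 -c "from h import *;bedstat();print(now()[0]['width'])"
```

```text
34.83 tcp bed mm [ 13.7 -27.9  14.9] F bed [3.2 5.5 3.8] M bed [ 0.86 -0.06 -0.54] [ 0.4975 -0.165   0.0583] 77.56
0.03943353104210864
```

Request:
{"name": "play_rows", "arguments": {"motion": [0, 0, -0.1, 0, 0, 0, -0.25, 0, 0, 0, -0.5, 0, 0, 0, -0.75, 0, 0, 0, -1, 0]}}

```text
time: 35.45
tcp_pos: [0.4945, -0.1638, 0.1586]
orientation: [-2.446, -1.966, 0.003]
wrist_force: [-0.1, -0.3, -0.5]
width: 0.0398
grip_force: 0.0
```

Request:
{"name": "play_rows", "arguments": {"motion": [0.15, 0, -0.1, 0, 0.35, 0, -0.2, 0, 0.6, 0, -0.3, 0, 0.8, 0, -0.4, 0, 1, 0, -0.5, 0]}}

```text
time: 36.08
tcp_pos: [0.5167, -0.065, 0.2075]
orientation: [-2.446, -1.966, 0.003]
wrist_force: [0.2, 0.4, 0.0]
width: 0.0397
grip_force: 0.0
```

Request:
{"name": "play_rows", "arguments": {"motion": [0.2, 0, 0, 0, 0.4, 0, 0, 0, 0.6, 0, 0, 0, 0.8, 0, 0, 0, 1, 0, 0, 0]}}

```text
time: 36.7
tcp_pos: [0.5384, 0.0323, 0.2073]
orientation: [-2.447, -1.967, 0.003]
wrist_force: [0.2, -0.3, 0.5]
width: 0.0394
grip_force: 0.0
```

Run:
```python
from h import *
bedstat()
t=imaging.grab_frame("top")[:,:,::-1]; d=imaging.grab_frame("side")[:,:,::-1]
cv2.imwrite("pics/end.png",np.hstack([cv2.resize(t[190:290,300:380],(440,550),interpolation=cv2.INTER_CUBIC),cv2.resize(d[195:295,215:280],(358,550),interpolation=cv2.INTER_CUBIC)]))
```

```text
36.7 tcp bed mm [-86.3 -30.6 244.7] F bed [0.5 0.2 0.3] M bed [ 0.01 -0.06 -0.04] [0.5384 0.0323 0.2073] 77.58
```

View pics/end.png

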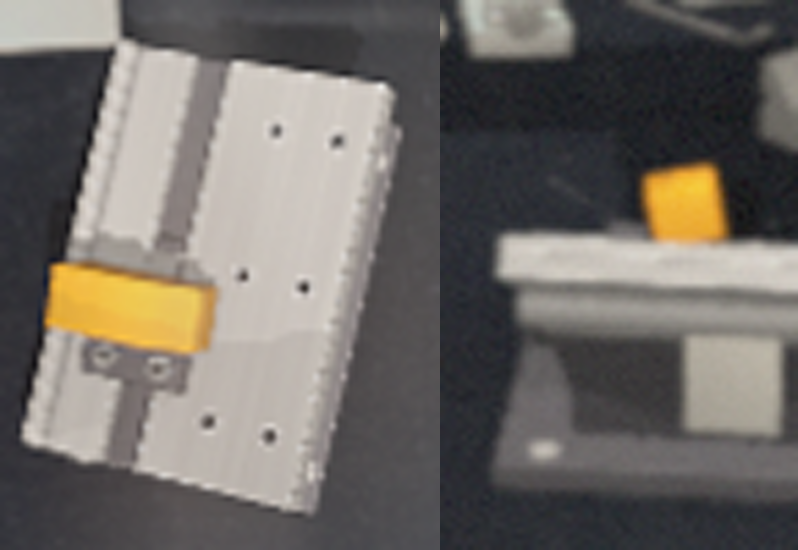

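The end view shows the offcut at (130,305) in the top part, next to the stop. In the side part, at (687,203), it leans towards the stop by about 10°. On release the arm's stored sideways load tipped it, and its back edge now sits on the catch. 13 s remain, so I'll go back, regrip squarely, press down and home, and relax the load before letting go.

Request:
{"name": "play_rows", "arguments": {"motion": [-0.25, 0.02, 0.05, 0, -0.5, 0.04, 0.1, 0, -0.75, 0.07, 0.2, 0, -0.95, 0.09, 0.3, 0, -1, 0.09, 0.3, 0], "gripper": 0.4}}

```text
time: 37.42
tcp_pos: [0.5258, -0.0699, 0.1773]
orientation: [-2.449, -1.965, 0.003]
wrist_force: [-0.3, 0.4, -0.9]
width: 0.0528
grip_force: 0.0
```

Request:
{"name": "play_rows", "arguments": {"motion": [-0.25, 0, 0.05, 0, -0.5, 0, 0.1, 0, -0.75, 0, 0.2, 0, -0.95, 0, 0.3, 0, -1, 0, 0.35, 0]}}

```text
time: 38.05
tcp_pos: [0.5051, -0.1671, 0.1426]
orientation: [-2.45, -1.966, 0.0]
wrist_force: [0.2, 0.1, 0.8]
width: 0.0531
grip_force: 0.0
```

Run:
```python
from h import *
from fit import bedpts
bedstat(); s,p=now()
T=bedpts((.5257,-.1667,.0385,-.2179),0,[(.017,-.0222,.0165)])[0][0]; print(T,rel(p,(*T,77.5)),s["width"])
```

```text
38.05 tcp bed mm [ 56.3 -20.   87.7] F bed [0.2 0.2 0.8] M bed [ 0.11 -0.02 -0.03] [ 0.5051 -0.1671  0.1426] 77.49
[ 0.50262574 -0.16822019  0.06128942] [-0.016, -0.022, 0.813, -0.0] 0.0530863957342604
```

Request:
{"name": "play_rows", "arguments": {"motion": [-0.016, -0.02, 0.25, 0, -0.016, -0.02, 0.5, 0, -0.016, -0.02, 0.7, 0, -0.016, -0.02, 0.8, 0, -0.016, -0.02, 0.813, 0]}}

```text
time: 38.67
tcp_pos: [0.503, -0.1671, 0.0614]
orientation: [-2.448, -1.967, 0.0]
wrist_force: [0.5, 0.5, 0.5]
width: 0.0532
grip_force: 0.0
```

Request:
{"name": "play_rows", "arguments": {"motion": [0, 0, 0, 0, 0, 0, 0, 0, 0, 0, 0, 0, 0, 0, 0, 0, 0, 0, 0, 0], "gripper": 1}}

```text
time: 39.3
tcp_pos: [0.5034, -0.1679, 0.0622]
orientation: [2.449, 1.967, 0.0]
wrist_force: [-0.9, -0.9, 3.8]
width: 0.028
grip_force: 28.6
```

```bash
python3 -c "from h import *;bedstat();print(now()[0]['width'],now()[0]['grip_force'])"
```

```text
39.3 tcp bed mm [ 17.  -21.5  17.5] F bed [ 2.9 -0.7  2.7] M bed [-0.04 -0.14  0.02] [ 0.5034 -0.1679  0.0622] 77.56
0.028033957094674374 28.571058581583202
```

Request:
{"name": "play_rows", "arguments": {"motion": [-0.005, 0, 0.01, 0, -0.01, 0, 0.02, 0, -0.012, -0.005, 0.025, 0, -0.012, -0.015, 0.025, 0, -0.012, -0.025, 0.025, 0]}}

```text
time: 39.92
tcp_pos: [0.5037, -0.169, 0.0605]
orientation: [2.446, 1.964, 0.006]
wrist_force: [4.3, 2.4, 5.6]
width: 0.0268
grip_force: 31.1
```

```bash
python3 -c "from h import *;bedstat();print(now()[0]['width'],now()[0]['grip_force'])"
```

```text
39.92 tcp bed mm [ 17.1 -21.   15.5] F bed [-0.   3.6  6.5] M bed [ 0.77  0.42 -0.38] [ 0.5037 -0.169   0.0605] 77.53
0.02684516973398889 31.137914194862333
```

Request:
{"name": "play_rows", "arguments": {"motion": [-0.003, 0, 0.008, 0, -0.006, -0.01, 0.015, 0, -0.006, -0.02, 0.018, 0, -0.006, -0.03, 0.018, 0, -0.006, -0.035, 0.018, 0]}}

```text
time: 40.55
tcp_pos: [0.5032, -0.1692, 0.0601]
orientation: [2.443, 1.96, 0.012]
wrist_force: [8.7, 4.3, 11.7]
width: 0.027
grip_force: 37.4
```

```bash
python3 -c "from h import *;bedstat();print(now()[0]['width'],now()[0]['grip_force'])"
```

```text
40.55 tcp bed mm [ 17.2 -21.5  15. ] F bed [ 0.6  7.5 13.2] M bed [ 1.12  1.11 -0.58] [ 0.5032 -0.1692  0.0601] 77.49
0.02698441970965514 37.365761922610545
```

Request:
{"name": "play_rows", "arguments": {"motion": [0, -0.01, 0.003, 0, 0, -0.02, 0.006, 0, 0, -0.03, 0.006, 0, 0, -0.04, 0.006, 0, 0, -0.04, 0.006, 0]}}

```text
time: 41.18
tcp_pos: [0.5022, -0.1691, 0.0602]
orientation: [2.44, 1.957, 0.017]
wrist_force: [13.9, 6.1, 11.9]
width: 0.0264
grip_force: 37.9
```

Run:
```python
from h import *
bedstat();s=now()[0];print(s['width'],s['grip_force'])
from scipy.spatial.transform import Rotation as R
print(R.from_rotvec(s["orientation"]).as_matrix()[:,2].round(4))
d=imaging.grab_frame("side")[:,:,::-1]; cv2.imwrite("pics/x.png",d)
# lean of offcut sides: orange mask left/right columns per row
m=cv2.inRange(cv2.cvtColor(d,cv2.COLOR_BGR2HSV),(12,120,70),(32,255,255))
for v in range(222,242):
    c=np.flatnonzero(m[v,225:275]); print(v,(c.min()+225,c.max()+225) if len(c) else None,end=" ")
```

```text
41.17 tcp bed mm [ 17.3 -22.5  15.1] F bed [-1.8 12.2 14.8] M bed [ 1.85  1.47 -1.04] [ 0.5022 -0.1691  0.0602] 77.46
0.02642204581239751 37.86460262086621
[ 0.017  -0.0039 -0.9998]
222 None 223 None 224 None 225 None 226 (np.int64(253), np.int64(264)) 227 (np.int64(252), np.int64(265)) 228 (np.int64(252), np.int64(265)) 229 (np.int64(252), np.int64(265)) 230 (np.int64(252), np.int64(265)) 231 (np.int64(251), np.int64(265)) 232 (np.int64(251), np.int64(265)) 233 (np.int64(251), np.int64(265)) 234 (np.int64(252), np.int64(265)) 235 (np.int64(252), np.int64(265)) 236 (np.int64(252), np.int64(265)) 237 (np.int64(252), np.int64(266)) 238 (np.int64(253), np.int64(265)) 239 None 240 None 241 None
```

It moved 1.2 mm further than before and squared up. One more gentle push.

Request:
{"name": "play_rows", "arguments": {"motion": [0, -0.007, 0, 0, 0, -0.014, 0, 0, 0, -0.02, 0, 0, 0, -0.025, 0, 0, 0, -0.025, 0, 0]}}

```text
time: 41.85
tcp_pos: [0.502, -0.1691, 0.0604]
orientation: [2.438, 1.955, 0.021]
wrist_force: [19.1, 7.4, 6.9]
width: 0.0266
grip_force: 36.5
```

```bash
python3 -c "from h import *;bedstat();print(now()[0]['width'],now()[0]['grip_force'])"
```

```text
41.85 tcp bed mm [ 17.4 -22.6  15.2] F bed [-6.3 17.1 11.7] M bed [ 2.79  1.78 -1.42] [ 0.502  -0.1691  0.0604] 77.44
0.0266102251512867 36.51187745279458
```

Request:
{"name": "play_rows", "arguments": {"motion": [0.005, 0.02, 0.003, 0, 0.01, 0.035, 0.005, 0, 0.014, 0.05, 0.006, 0, 0.014, 0.06, 0.006, 0, 0.014, 0.06, 0.006, 0]}}

```text
time: 42.48
tcp_pos: [0.5023, -0.1689, 0.0597]
orientation: [2.442, 1.961, 0.009]
wrist_force: [3.3, 1.2, 22.7]
width: 0.0262
grip_force: 36.4
```

```bash
python3 -c "from h import *;bedstat();print(now()[0]['width'],now()[0]['grip_force'])"
```

```text
42.48 tcp bed mm [ 16.9 -22.3  14.8] F bed [ 9.7  3.  20.6] M bed [ 0.3  -0.02 -0.3 ] [ 0.5023 -0.1689  0.0597] 77.54
0.026242153310597982 36.4049801123474
```

Request:
{"name": "play_rows", "arguments": {"motion": [0, 0.005, -0.01, 0, -0.005, 0.008, -0.015, 0, -0.008, 0.01, -0.02, 0, -0.008, 0.01, -0.02, 0, -0.008, 0.01, -0.02, 0], "gripper": 0.55}}

```text
time: 43.1
tcp_pos: [0.502, -0.1685, 0.06]
orientation: [2.445, 1.962, 0.008]
wrist_force: [6.6, 2.8, 8.0]
width: 0.0394
grip_force: 4.6
```

Run:
```python
from h import *
bedstat();s=now()[0];print(s['width'],s['grip_force'])
d=imaging.grab_frame("side")[:,:,::-1]
m=cv2.inRange(cv2.cvtColor(d,cv2.COLOR_BGR2HSV),(12,120,70),(32,255,255))
for v in range(222,242):
    c=np.flatnonzero(m[v,225:275]); print(v,(int(c.min())+225,int(c.max())+225) if len(c) else None,end=" ")
print()
d=cv2.imread("pics/x.png")
```

```text
43.1 tcp bed mm [ 16.7 -22.8  15.2] F bed [0.4 5.8 9. ] M bed [ 0.75  0.7  -0.51] [ 0.502  -0.1685  0.06  ] 77.5
0.039362766919205615 4.629098083387362
222 None 223 None 224 None 225 None 226 (255, 260) 227 (253, 265) 228 (253, 266) 229 (253, 267) 230 (252, 267) 231 (252, 267) 232 (252, 267) 233 (252, 267) 234 (252, 266) 235 (252, 266) 236 (253, 266) 237 (253, 266) 238 (253, 265) 239 None 240 None 241 None
```

Request:
{"name": "play_rows", "arguments": {"motion": [0, 0.01, -0.03, 0, 0, 0.02, -0.1, 0, 0, 0.02, -0.2, 0, 0, 0.02, -0.35, 0, 0, 0.02, -0.45, 0]}}

```text
time: 43.78
tcp_pos: [0.4998, -0.1683, 0.1046]
orientation: [2.448, 1.967, 0.001]
wrist_force: [0.7, 0.0, -0.5]
width: 0.0394
grip_force: 0.0
```

```bash
cat > chk.py <<'E'
from h import *
from fit import bedpts
bedstat()
d=imaging.grab_frame("side")[:,:,::-1]; cv2.imwrite("pics/y.png",d)
m=cv2.inRange(cv2.cvtColor(d,cv2.COLOR_BGR2HSV),(12,120,70),(32,255,255)); m[:,:225]=0;m[:,285:]=0;m[:215]=0;m[250:]=0
c=max(cv2.findContours(m,0,2)[0],key=cv2.contourArea); print("rect",cv2.minAreaRect(c),cv2.contourArea(c))
for v in range(222,242):
    k=np.flatnonzero(m[v]); print(v,(int(k.min()),int(k.max())) if len(k) else None,end=" ")
print()
t=imaging.grab_frame("top")[:,:,::-1]; cv2.imwrite("pics/yt.png",t)
b=(.5257,-.1667,.0385,-.2179)
for yc in (-.019,-.021):
  for roll in (0,-12):
    r=np.radians(roll);L=[]
    for (x,y,z) in [(.06,-.013,.0),(.06,-.013,.021),(.046,-.013,.03),(.046,.013,.03),(.06,.013,.021),(.06,.013,0),(0,-.013,.03),(0,.013,.03)]:
        yy=y+.013; L.append((x,yc-.013+yy*np.cos(r)+z*np.sin(r),-yy*np.sin(r)+z*np.cos(r)))
    P=bedpts(b,0,L)[0]; print(yc,roll,"side",proj("side",P).round(1)[:6].tolist(),"top",proj("top",P).round(1)[[1,2,3,4,6,7]].tolist())
mt=cv2.inRange(cv2.cvtColor(t,cv2.COLOR_BGR2HSV),(12,120,70),(32,255,255)); mt[:,:305]=0; mt[:,350:]=0; mt[:225]=0; mt[265:]=0
cs=cv2.findContours(mt,0,2)[0]; c=max(cs,key=cv2.contourArea); print("top rect",cv2.boxPoints(cv2.minAreaRect(c)).round(1).tolist(),cv2.contourArea(c))
E
python3 chk.py; sed -n 1,1p /dev/null
python3 - <<'E'
import cv2,numpy as np
E
```

```text
43.77 tcp bed mm [ 39.2 -24.9  53.7] F bed [-0.4  0.6 -0.4] M bed [ 0.04  0.03 -0.06] [ 0.4998 -0.1683  0.1046] 77.56
rect ((259.5, 232.0), (12.0, 15.0), 90.0) 156.5
222 None 223 None 224 None 225 None 226 (255, 263) 227 (253, 266) 228 (253, 266) 229 (253, 266) 230 (253, 266) 231 (252, 267) 232 (252, 266) 233 (252, 266) 234 (252, 266) 235 (252, 266) 236 (252, 266) 237 (253, 266) 238 (253, 265) 239 None 240 None 241 None 
-0.019 0 side [[253.2, 239.6], [253.7, 229.6], [254.1, 225.9], [266.3, 226.3], [266.0, 230.0], [265.7, 240.0]] top [[335.4, 252.6], [328.0, 250.9], [330.5, 239.1], [337.9, 240.9], [308.9, 247.1], [311.4, 235.6]]
-0.019 -12 side [[253.2, 239.6], [251.6, 229.7], [251.2, 226.1], [263.2, 224.0], [263.8, 227.6], [265.5, 237.4]] top [[335.1, 254.6], [327.5, 253.8], [329.1, 241.9], [336.7, 242.8], [308.4, 249.9], [309.9, 238.3]]
-0.021 0 side [[252.3, 239.5], [252.7, 229.5], [253.2, 225.9], [265.4, 226.3], [265.1, 230.0], [264.7, 240.0]] top [[335.2, 253.5], [327.8, 251.8], [330.3, 240.0], [337.7, 241.8], [308.7, 247.9], [311.2, 236.5]]
-0.021 -12 side [[252.3, 239.5], [250.6, 229.7], [250.2, 226.1], [262.3, 224.0], [262.8, 227.5], [264.5, 237.4]] top [[334.9, 255.6], [327.3, 254.7], [328.9, 242.8], [336.5, 243.7], [308.2, 250.8], [309.7, 239.1]]Traceback (most recent call last):
  File "chk.py", line 19, in <module>
    cs=cv2.findContours(mt,0,2)[0]; c=max(cs,key=cv2.contourArea); print("top rect",cv2.boxPoints(cv2.minAreaRect(c)).round(1).tolist(),cv2.contourArea(c))
                                      ~~~^^^^^^^^^^^^^^^^^^^^^^^^
ValueError: max() iterable argument is empty
```

The offcut now stands square: its sides are vertical at columns 252.5–266.5 in the side image, with the 10° lean gone. The catch lifted it before and no longer does, so it must be up behind the offcut. The gripper is clear and forces are zero, so I'm handing in.

```bash
python3 -c "
from station import robot
print(robot.sign_off())"
```

```text
the job is handed in; nothing more can be done
None
```

I handed the job in at about 44 s with the offcut lying square on the bed against the ledge and at the end stop; I believe the catch is up behind it, but I inferred that from the offcut no longer leaning in the last side image and did not see it. It tipped onto the catch on the first release, so I regripped it and pushed it home, to 17 N, just over the 15 N you called plenty; a fingertip probably bore on the stop, so that force may not all have gone through the offcut.

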